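# Knock the disc-cutter punch home

## Robot

A 6-joint arm with a two-finger parallel gripper is mounted at the origin on the work surface. World frame = base frame: x ahead of the robot, y to its left, z up, the work surface at z = 0. Lengths are in mm, angles in rad, forces in N, time in s.
With the tool pointing down it reaches from about 350 to 925 mm from the base axis. Payload 6.4 kg.
Tool frame: the origin (TCP) lies midway between the tips of the shut fingers; the grasp point (between the pads) lies 19 mm behind it; z points along the fingers, y is the line along which they close (so a half turn about z gives the same grasp; the last joint's range is limited). The gripper opens to 85 mm and grips with 20 to 120 N. Pads are 22 mm wide; open, the fingers measure 114 mm over their backs; the gripper's body (76 mm by 85 mm) begins 54 mm behind the grasp point. The pads swing forward as they close: fully open they stand 13 mm farther back than shut.
Start: joints at [1.161, 0.245, 1.558, -0, 1.339, -0.174], TCP at [151.85, 632.025, 231.29] pointing down, gripper open.
Joint ranges: [-3.13, 3.13], [-1.02, 2.26], [0.13, 2.54], [-0.95, 4.09], [0.21, 2.88], [-2.74, 2.74]. Speed limits (rad/s): [2.57, 2.57, 3.14, 3.14, 3.14, 3.14].

## Interface

Orientations are given as a unit quaternion [x, y, z, w].
In Python, from bench import observe, snapshot, job_done gives the robot as it stands. The module is installed in compiled form; this text tells all that it offers.
- The arm moves only by the tool play_rows, never from a script. Its argument "steps" is a list of rows, each a list of 7 numbers: the closure, from 0 (fully open) to 1 (shut), then the shift along the tool's x, y, z each as a share of 4 cm, from -1 to 1, then the turn, a rotation vector about the tool's x, y, z each as a share of pi rad, from -1 to 1. In form: [[hand, tx, ty, tz, rx, ry, rz], ...]. A call has exactly 5 rows; each row shifts and turns the commanded pose from where the row before left it, along the tool's axes as they then stand; what a row does not reach is not made up. A row lasts 1/10 s, in which the tool goes at most 50 mm and 8.59 degrees, less where a joint would pass 70% of its speed; a pose out of reach is approached as far as the arm can. A call with a number of a shift or a turn outside -1 to 1 is refused whole. A call with a gripper value outside its range is refused whole. The fingers move at their own pace and stop on an object; "force" is the grip in N (left out, the last holds). Time passes only in rows, so rows that do not move let the fingers close, or fill a call up. It gives the time, the measured TCP pose, the force, the opening and the grip force at its end, in the units of the state.
- observe(): the state, without advancing time (a new reading comes with each control period).
- snapshot(name): name is "side" or "top"; returns a dict with "image" (384x512x3 uint8, red, green, blue), "z_map" (384x512 float32, mm along the optical axis (not along the pixel's ray), 0 where there is no reading), "intrinsics" (3x3 intrinsics, pixels), "eye" and "orientation" of the camera in the world. Camera axes: x right, y down, z forward; pixel columns grow to the right and rows downward; lengths in mm; the calibration is good to about 2 mm. A picture is of the moment at which its call begins.
- job_done(): hands the job in; it is judged then, once.
The state is a dict: "time": time; "joint_pos": joint angles; "joint_velocities": joint speeds; "joint_torque": joint torques, N m; "ee_pos": TCP position; "tcp_rot": TCP orientation; "contact_force": force on the tool from outside, world axes, zero at the start; "torque": the same for the moment, N m; "finger_gap": opening from 0.0 (shut) to 1.0 (fully open); "gripper_force": force on a finger pad.
Only numpy, scipy, OpenCV 4.12 (cv2) and the standard library are available. Lean on these libraries where they do the work, as an engineer would, in place of code of your own. Each camera call takes 0.05 s, during which the arm holds its last target. There are 200 camera calls.

## Task

Pick up the rawhide mallet and, with its head, knock the brass-capped punch down with a brisk blow or two (a real blow, not a slow push) until the cap sits right down on its steel block. Leave the blue-capped punch standing and the other bench things where they are, and do not touch the steel blocks or punches with the gripper itself. Then stand the mallet on its head, as you found it, near the middle of the round cork mat with the whole head on the cork, and let go.

Things in the scene. Friction and masses are not known exactly. Their poses are not given: they have to be found in the camera images.
- mallet: rawhide mallet standing on its head: barrel head 50 mm in diameter and 70 mm tall, tan with two dark leather bands, axis vertical; flat-sided pale wooden handle 20 mm wide, 24 mm tall, level, along the mallet's -x, its axis 35 mm above the lower face, its end 165 mm from the head's axis. About 0.3 kg. Origin: centre of the head's lower face (the striking face); z up along the head
- mallet_grip (a point): point on the mallet's handle axis, 55 mm from the head's axis (mallet frame -55, 0, 35 mm): a good place to grip, fingers closing across the handle
- brass_die: fixed steel disc-cutter block, 70 x 70 mm, 45 mm tall, carrying the brass-capped punch in its middle; origin under its centre
- brass_cap (a point): centre of the top of the brass cap (cap 30 mm in diameter, 10 mm thick, on an 18 mm steel stem); 75 mm above the bench when fully up, 55 mm when home. It goes down with the punch
- brass_punch (a joint): how far the brass-capped punch has been driven down, m: 0 fully up, 0.020 fully home with the cap seated on the block. A light spring and about 5 to 6 N of friction resist it; it stays where it is driven. A blow at about 0.1 m/s or faster counts as brisk
- blue_die: the same block with the blue-capped punch; origin under its centre
- blue_cap (a point): centre of the top of the blue cap (same sizes)
- blue_punch (a joint): the same for the blue-capped punch, m: 0 fully up; to be left as it is
- cork_mat: round cork mat fixed to the bench, 130 mm in diameter, 5 mm thick; origin under its centre
- cone: white plastic ring-sizing cone, 54 mm wide, 85 mm tall, bystander; origin under its centre
- jar: small green jar, 38 mm wide, 50 mm tall, bystander; origin under its centre
- hammer: steel-headed hammer lying down, 220 mm long, bystander (not the mallet)
- driver: screwdriver lying down, 160 mm long, bystander
- bowl: pink bowl, 90 mm wide, 40 mm tall, bystander; origin under its centre
- doming_block: plain brass cube-shaped doming block, 50 mm, bystander (no punch in it); origin under its centre
- tray: wooden sorting tray, 100 x 160 x 30 mm, bystander; origin under its centre
Mind the look-alikes: they are no part of the job. What is shaped like the brass_die but red is not meant.

How it is judged:
By the outcome, as a careful person would: the job done as asked, in the order asked, and still so for the second after the job is handed in, with the robot touching nothing.
It also fails if it takes over 48 s, if anything falls off the work surface, if the arm or the gripper's body presses on something with over 40 N, if the wrist force passes 120 N, or if a joint passes its speed limit or range.

## Working session

There is one attempt and no reset: what is moved stays moved. The work goes in short steps, Python scripts to look and compute and a tool call to move; the robot and the scene stay as the last step left them, time stands still between calls to the robot, and variables do not carry over. Pictures are saved under pics/ and viewed, at most 10 in all, crops included, and the job is handed in when it is done.

Besides the shell and the picture viewer there is one more tool, called after "Call:" by a JSON object that holds its "name" and its "arguments". play_rows: Moves the arm, as the interface text tells. Its arguments: {"type":"object","properties":{"steps":{"type":"array"},"force":{"type":"number"}},"required":["steps"]}

```bash
mkdir -p pics; python3 - <<'E'
from bench import observe,snapshot
import numpy as np,cv2
print(observe())
for n in("top","side"):
    s=snapshot(n); np.savez(n+"0.npz",**s); cv2.imwrite(f"pics/{n}0.png",s["image"][...,::-1]); print(n,s["intrinsics"],s["eye"],s["orientation"])
E
```

```text
{'time': 0.0, 'joint_pos': array([ 1.16092395e+00,  2.45809065e-01,  1.55901706e+00,  1.37669638e-05,
        1.33872144e+00, -1.74104845e-01]), 'joint_velocities': array([-0.00110945, -0.00242161,  0.00139162,  0.00056673, -0.00075825,
        0.00165669]), 'joint_torque': array([ 6.56014672e-04, -4.29527378e+01, -3.26118851e+01, -1.18132134e-04,
        5.67058931e-03,  5.68158111e-05]), 'ee_pos': array([151.5991369 , 631.49490271, 230.18189877]), 'tcp_rot': array([ 1.17612447e-01,  9.93059090e-01, -9.34155571e-04, -2.87781669e-04]), 'contact_force': array([-0.14075011,  0.38306589, -0.0884209 ]), 'torque': array([-0.04495792,  0.02640859,  0.02062284]), 'gripper_force': 0.0, 'finger_gap': 1.0013488966415474}
top [[423.31603922   0.         251.05831185]
 [  0.         423.31603922 192.55443132]
 [  0.           0.           1.        ]] [ 330.89924542   14.46969869 1401.25855533] [ 0.70553019 -0.70235913  0.06985558 -0.0635531 ]
side [[429.08373755   0.         252.47139528]
 [  0.         429.08373755 193.58125339]
 [  0.           0.           1.        ]] [ 368.49522019 -795.12254812  884.83680049] [ 0.91566311 -0.11630705  0.05805447 -0.38034645]
```

View pics/top0.png

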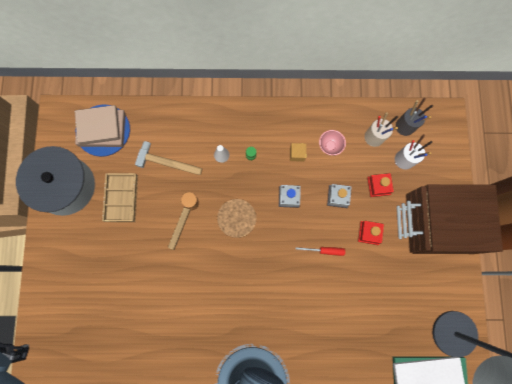

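View pics/side0.png

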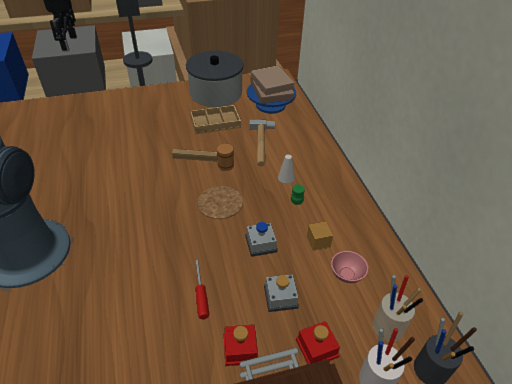

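Top view: the mallet head is at (190,200), with its handle running to (172,247). The look-alike is the steel hammer at (143,155). The grey die with the brass cap is at (341,194). Its look-alikes are the red dies at (381,184) and (372,232), the blue-capped die at (290,195) and the doming cube at (298,151). The cork mat is at (237,218). In the side view, the mallet is at (225,156), the brass die at (282,291), the blue die at (261,238) and the cork at (220,202).

```bash
cat > h.py <<'E'
import numpy as np,cv2
from scipy.spatial.transform import Rotation as R
def cloud(s):
    K=s["intrinsics"];z=s["z_map"];v,u=np.indices(z.shape)
    c=np.stack([(u-K[0,2])/K[0,0]*z,(v-K[1,2])/K[1,1]*z,z],-1)
    return c@R.from_quat(s["orientation"]).as_matrix().T+s["eye"]
def ray(s,u,v):
    K=s["intrinsics"];d=R.from_quat(s["orientation"]).as_matrix()@[(u-K[0,2])/K[0,0],(v-K[1,2])/K[1,1],1]
    return d/np.linalg.norm(d)
def plane(s,u,v,z):
    d=ray(s,u,v);return s["eye"]+d*(z-s["eye"][2])/d[2]
def tri(a,pa,b,pb):
    d,e=ray(a,*pa),ray(b,*pb);t=np.linalg.lstsq(np.stack([d,-e],1),b["eye"]-a["eye"],rcond=None)[0]
    p,q=a["eye"]+t[0]*d,b["eye"]+t[1]*e;return (p+q)/2,np.linalg.norm(p-q)
def blob(s,box,lo,hi):
    """hsv blob centroid in box (u0,v0,u1,v1), largest component"""
    u0,v0,u1,v1=box;m=cv2.inRange(cv2.cvtColor(s["image"][v0:v1,u0:u1],cv2.COLOR_RGB2HSV),lo,hi)
    n,l,st,c=cv2.connectedComponentsWithStats(m);i=1+st[1:,4].argmax();return c[i]+[u0,v0],st[i,4],l==i
E
python3 - <<'E'
from h import *
T=dict(np.load("top0.npz"));S=dict(np.load("side0.npz"))
ct,cs=cloud(T),cloud(S)
hsv=cv2.cvtColor(T["image"],cv2.COLOR_RGB2HSV);hs=cv2.cvtColor(S["image"],cv2.COLOR_RGB2HSV)
for n,(u,v),(a,b) in[("head",(190,200),(225,150)),("handle",(178,232),(195,155)),("brass",(342,193),(282,281)),("blue",(291,193),(262,227)),("cork",(237,218),(220,202)),("table",(220,280),(130,200))]:
    print(n,hsv[v,u],ct[v,u].round(),hs[b,a],cs[b,a].round())
def tall(c,x0,x1,y0,y1,z0,z1):
    m=(c[...,0]>x0)&(c[...,0]<x1)&(c[...,1]>y0)&(c[...,1]<y1)&(c[...,2]>z0)&(c[...,2]<z1);p=c[m]
    return len(p),p.mean(0).round(1),p.min(0).round(),p.max(0).round(),p
for nm,c in(("T",ct),("S",cs)):
    for n,b in dict(headtop=(250,400,140,280,62,80),handle=(130,400,140,330,40,53),brasscap=(250,400,-350,-220,67,85),bluecap=(250,400,-190,-60,67,85),brassblk=(250,400,-350,-220,38,52),blueblk=(250,400,-190,-60,38,52),cork=(170,330,-30,140,3,9)).items():
        r=tall(c,*b);print(nm,n,*r[:4])
        if n=="handle":
            p=r[4];w=np.linalg.svd(p[:,:2]-p[:,:2].mean(0))[2][0];print("   dir",w,np.ptp((p[:,:2])@w))
i=cv2.resize(np.hstack([T["image"][175:255,150:230],T["image"][155:235,320:400],S["image"][240:320,240:320]]),None,fx=3,fy=3,interpolation=2)
cv2.imwrite("pics/crop.png",i[...,::-1])
E
```

```text
head [ 14 139 219] [561. 198.  66.] [ 15 152 143] [561. 192.  73.]
handle [ 17 101 179] [460. 235.  49.] [ 17 117  83] [474. 230.  40.]
brass [ 18 147 205] [ 586. -289.   70.] [ 18 156 147] [ 586. -290.   71.]
blue [112 174 208] [ 584. -124.   76.] [110 208 130] [ 586. -127.   72.]
cork [ 15 110 171] [512.  49.   0.] [ 14 118 117] [513.  49.   4.]
table [ 14 141 177] [310. 102.   2.] [ 14 151 115] [266. 124.  -2.]<stdin>:9: RuntimeWarning: Mean of empty slice.
  ret = um.true_divide(
Traceback (most recent call last):
ValueError: zero-size array to reduction operation minimum which has no identity
```

```bash
cat > m.py <<'E'
from h import *
T=dict(np.load("top0.npz"));S=dict(np.load("side0.npz"))
ct,cs=cloud(T),cloud(S)
def sel(c,x0,x1,y0,y1,z0,z1):
    lo,hi=np.array([x0,y0,z0]),np.array([x1,y1,z1]);return ((c>lo)&(c<hi)).all(-1)
for nm,s,c in(("T",T,ct),("S",S,cs)):
    for n,b in dict(headtop=(520,600,160,230,60,85),handle=(380,528,170,300,36,60),brasscap=(550,620,-330,-250,60,90),bluecap=(550,620,-165,-90,60,90),brassblk=(530,640,-345,-240,36,55),blueblk=(530,640,-180,-70,36,55)).items():
        m=sel(c,*b);p=c[m];v,u=np.where(m);(cx,cy),(w,h),an=cv2.minAreaRect(np.stack([u,v],1).astype(np.float32))
        z=np.median(p[:,2]);g=np.array([plane(s,a,b,z)[:2] for a,b in zip(u,v)])
        print(nm,n,len(p),"z",z.round(1),"mean",g.mean(0).round(1),"min",g.min(0).round(),"max",g.max(0).round())
        if n=="handle":
            q=g-g.mean(0);w=np.linalg.svd(q,full_matrices=False)[2][0];print("   dir",w,np.degrees(np.arctan2(w[1],w[0])),np.ptp(q@w))
# two-view cap/colour triangulation
for n,bt,bs,lo,hi in[("brasscap",(330,183,354,206),(274,273,291,291),(14,130,150),(25,255,255)),("bluecap",(280,183,301,205),(254,220,270,234),(105,120,80),(120,255,255))]:
    a,na,_=blob(T,bt,lo,hi)
    lo2=(lo[0],lo[1],60);b,nb,_=blob(S,bs,lo2,hi);print(n,a,na,b,nb,tri(T,a,S,b))
i=cv2.resize(np.hstack([T["image"][175:255,150:230],T["image"][155:235,320:400],S["image"][240:320,240:320]]),None,fx=3,fy=3,interpolation=2)
cv2.imwrite("pics/crop.png",i[...,::-1])
for nm,s,box in(("T",T,(205,190,270,245)),("S",S,(190,180,250,222))):
    g=cv2.cvtColor(s["image"],cv2.COLOR_RGB2HSV)[box[1]:box[3],box[0]:box[2]].astype(int)
    print(nm,g[0,0],g[len(g)//2,len(g[0])//2],g.reshape(-1,3).mean(0))
E
python3 m.py
```

```text
T headtop 193 z 69.4 mean [562.3 200.8] min [538. 178.] max [586. 224.]
T handle 266 z 45.8 mean [467.2 235.6] min [406. 203.] max [528. 266.]
   dir [-0.93555252  0.3531876 ] 159.31759267935192 128.8311381465429
T brasscap 72 z 72.2 mean [ 586.2 -289.7] min [ 572. -304.] max [ 602. -275.]
T bluecap 68 z 72.7 mean [ 584.4 -125.3] min [ 571. -138.] max [ 597. -112.]
T brassblk 319 z 44.4 mean [ 585.  -288.5] min [ 551. -325.] max [ 621. -254.]
T blueblk 322 z 44.5 mean [ 583.7 -125.2] min [ 553. -157.] max [616. -95.]
S headtop 166 z 69.0 mean [562.  199.1] min [537. 171.] max [587. 227.]
S handle 265 z 45.1 mean [468.1 234. ] min [407. 201.] max [528. 268.]
   dir [ 0.93215391 -0.36206226] -21.226900710463898 129.64883105679507
S brasscap 140 z 70.8 mean [ 586.7 -290.1] min [ 572. -306.] max [ 602. -273.]
S bluecap 109 z 72.0 mean [ 585.  -125.9] min [ 570. -144.] max [ 600. -109.]
S brassblk 580 z 44.1 mean [ 585.  -294.6] min [ 552. -327.] max [ 622. -254.]
S blueblk 435 z 44.1 mean [ 583.1 -131. ] min [ 552. -162.] max [618. -91.]
brasscap [341.95555556 192.84444444] 45 [282.40425532 280.09929078] 141 (array([ 586.79689924, -288.33433046,   71.74972742]), np.float64(1.960205756870281))
bluecap [290.71428571 192.875     ] 56 [261.61 226.79] 100 (array([ 585.48757347, -124.09678959,   69.9835732 ]), np.float64(0.6566169094325575))
T [ 14 139 158] [ 15 111 174] [ 14.20615385 131.08307692 169.62237762]
S [ 14 151 113] [ 15 120 123] [ 14.45079365 137.40912698 118.22738095]
```

View pics/crop.png

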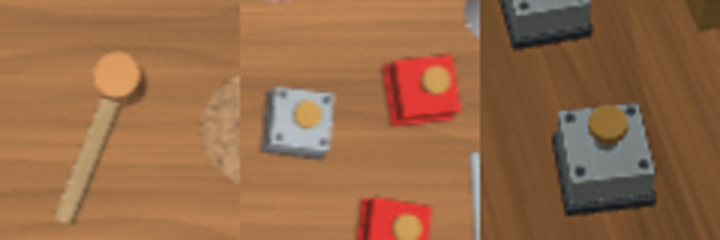

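The crops confirm the choice: the tan mallet, and the grey die with the brass cap (the red ones are decoys). Measured points:

| Point | x, y (mm) | Height (mm) |
|---|---|---|
| Head axis | (562, 200) | top about 69, against 70 given |
| Mallet x axis | points at about −20.6° | – |
| Grip | (510.5, 219.4) | – |
| Brass cap | (586.5, −289.5) | about 72, edge-diluted, against 75 given |

Call:
{"name": "play_rows", "arguments": {"steps": [[0,0,0,0,0,0,0.0394],[0,-1,-0.54,0,0,0,0],[0,-1,-0.54,0,0,0,0],[0,-1,-0.54,0,0,0,0],[0,-1,-0.54,0,0,0,0]], "force": 110}}

```text
time: 0.6
ee_pos: [271.8, 493.3, 230.8]
tcp_rot: [0.179, 0.984, -0.0, -0.0]
contact_force: [0.4, 0.4, -0.7]
finger_gap: 1.005
gripper_force: 0.0
```

Call:
{"name": "play_rows", "arguments": {"steps": [[0,-1,-0.54,0,0,0,0],[0,-1,-0.54,0,0,0,0],[0,-1,-0.54,0,0,0,0],[0,-1,-0.54,0,0,0,0],[0,-1,-0.54,0,0,0,0]]}}

```text
time: 1.1
ee_pos: [421.1, 321.7, 231.0]
tcp_rot: [0.179, 0.984, -0.0, -0.0]
contact_force: [0.2, 0.6, -0.6]
finger_gap: 0.999
gripper_force: 0.0
```

Call:
{"name": "play_rows", "arguments": {"steps": [[0,-1,-0.54,0,0,0,0],[0,-1,-0.54,0,0,0,0],[0,-1,-0.54,0,0,0,0],[0,0,0,0,0,0,0],[0,0,0,0,0,0,0]]}}

```text
time: 1.6
ee_pos: [510.1, 219.7, 230.7]
tcp_rot: [0.18, 0.984, -0.0, -0.001]
contact_force: [-0.9, 0.7, -0.1]
finger_gap: 0.999
gripper_force: 0.0
```

```bash
python3 - <<'E'
from h import *
from bench import observe
o=observe();Rm=R.from_quat(o["tcp_rot"]).as_matrix()
print(o["ee_pos"],Rm.round(4).tolist())
print("to grip(z100), tool mm",(Rm.T@(np.array([510.5,219.4,100])-o["ee_pos"])).round(1))
for n,box in(("top",(205,185,270,250)),("side",(190,175,250,225))):
    s=dict(np.load(n+"0.npz"));u0,v0,u1,v1=box
    f=cv2.GaussianBlur(cv2.cvtColor(s["image"],cv2.COLOR_RGB2HSV)[v0:v1,u0:u1],(0,0),2)[...,1]
    t,m=cv2.threshold(f,0,255,cv2.THRESH_BINARY_INV+cv2.THRESH_OTSU)
    n_,l,st,c=cv2.connectedComponentsWithStats(m);i=1+st[1:,4].argmax()
    hull=cv2.convexHull(max(cv2.findContours((l==i).astype(np.uint8),cv2.RETR_EXTERNAL,cv2.CHAIN_APPROX_NONE)[0],key=cv2.contourArea))[:,0]+[u0,v0]
    g=np.array([plane(s,*p,5)[:2] for p in hull],np.float32);print(n,t,cv2.minEnclosingCircle(g),g.min(0),g.max(0),np.median(cloud(s)[v0:v1,u0:u1,2][l==i]))
E
```

```text
[510.07645237 219.70048871 230.72443024] [[-0.9353, 0.3538, -0.0013], [0.3538, 0.9353, 0.0001], [0.0012, -0.0004, -1.0]]
to grip(z100), tool mm [-7.000e-01 -1.000e-01  1.307e+02]
top 126.0 ((512.7952880859375, 51.047367095947266), 64.75636291503906) [448.75043  -10.974578] [575.79126 115.20415] 4.592554393539444
side 136.0 ((513.201904296875, 50.6418571472168), 65.3425521850586) [449.90677  -14.145721] [577.15826 115.98027] 4.3472381238442495
```

Call:
{"name": "play_rows", "arguments": {"steps": [[0,0,0,1,0,0,0],[0,0,0,1,0,0,0],[0,0,0,1,0,0,0],[0,0,0,1,0,0,0],[0,0,0,0.5,0,0,0]]}}

```text
time: 2.1
ee_pos: [506.2, 221.2, 47.3]
tcp_rot: [0.178, 0.984, -0.001, -0.003]
contact_force: [-0.3, -0.2, 0.4]
finger_gap: 0.998
gripper_force: 0.0
```

Call:
{"name": "play_rows", "arguments": {"steps": [[0,0,0,0.4,0,0,0],[0,0,0,0.5,0,0,0],[0,0,0,0,0,0,0],[0,0,0,0,0,0,0],[0,0,0,0,0,0,0]]}}

```text
time: 2.6
ee_pos: [511.0, 221.1, 16.8]
tcp_rot: [0.179, 0.984, 0.001, 0.001]
contact_force: [0.2, -0.2, 0.6]
finger_gap: 0.998
gripper_force: 0.0
```

Call:
{"name": "play_rows", "arguments": {"steps": [[1,0,0,0,0,0,0],[1,0,0,0,0,0,0],[1,0,0,0,0,0,0],[1,0,0,0,0,0,0],[1,0,0,0,0,0,0]]}}

```text
time: 3.1
ee_pos: [510.2, 220.7, 15.7]
tcp_rot: [0.179, 0.984, 0.0, 0.0]
contact_force: [-0.1, 0.2, 2.6]
finger_gap: 0.218
gripper_force: 106.2
```

Call:
{"name": "play_rows", "arguments": {"steps": [[1,0,0,0,0,0,0],[1,0,0,0,0,0,0],[1,0,0,0,0,0,0],[1,0,0,0,0,0,0],[1,0,0,0,0,0,0]]}}

```text
time: 3.6
ee_pos: [510.2, 220.7, 15.7]
tcp_rot: [0.179, 0.984, 0.0, 0.0]
contact_force: [-2.6, 0.7, 4.9]
finger_gap: 0.217
gripper_force: 106.4
```

Call:
{"name": "play_rows", "arguments": {"steps": [[1,0,0,-0.5,0,0,0],[1,0,0,-1,0,0,0],[1,0,0,-1,0,0,0],[1,0,0,-1,0,0,0],[1,0,0,-0.5,0,0,0]]}}

```text
time: 4.1
ee_pos: [510.9, 220.6, 178.2]
tcp_rot: [0.179, 0.984, 0.001, 0.002]
contact_force: [0.4, -0.5, -2.1]
finger_gap: 0.219
gripper_force: 107.0
```

Call:
{"name": "play_rows", "arguments": {"steps": [[1,0,0,0,0,0,0],[1,0,0,0,0,0,0],[1,0,0,0,0,0,0],[1,0,0,0,0,0,0],[1,0,0,0,0,0,0]]}}

```text
time: 4.6
ee_pos: [509.2, 220.3, 173.7]
tcp_rot: [0.179, 0.984, -0.001, -0.001]
contact_force: [0.7, 0.1, -2.8]
finger_gap: 0.211
gripper_force: 107.0
```

```bash
cat > look.py <<'E'
from h import *
from bench import observe,snapshot
import sys
k=sys.argv[1];o=observe();print(o["ee_pos"],o["contact_force"],o["torque"]);ims=[]
Rm=R.from_quat(o["tcp_rot"]).as_matrix()
for n in("top","side"):
    s=snapshot(n);np.savez(n+k+".npz",**s);c=(cloud(s)-o["ee_pos"])@Rm  # tool frame
    for nm,(x0,x1,y0,y1,z0,z1) in dict(headtop=(-90,-30,-35,35,-62,-45),handle=(40,115,-25,25,-45,-15)).items():
        m=((c>[x0,y0,z0])&(c<[x1,y1,z1])).all(-1);p=c[m]
        if len(p)<20: continue
        A=np.c_[p[:,0],np.ones(len(p))];f=np.linalg.lstsq(A,p[:,2],rcond=None)[0];fy=np.linalg.lstsq(A,p[:,1],rcond=None)[0]
        print(n,nm,len(p),p.mean(0).round(1),p.min(0).round(),p.max(0).round(),"pitch",f[0].round(3),"yaw",fy[0].round(3))
    ims.append(s["image"])
cv2.imwrite(f"pics/l{k}.png",cv2.resize(np.hstack(ims),(800,300))[...,::-1])
E
python3 look.py 1
```

```text
[509.16646371 220.31505873 173.6851606 ] [ 0.65705623  0.13668416 -2.80136713] [0.07774609 0.0883091  0.01676808]
top headtop 24 [-67.9 -19.4 -53. ] [-80. -26. -57.] [-52.  -6. -47.] pitch 0.079 yaw -0.631
side headtop 184 [-57.4  -5.3 -52.7] [-81. -27. -57.] [-33.  22. -45.] pitch -0.024 yaw -0.001
side handle 202 [ 74.1  -8.4 -26.1] [ 40. -18. -34.] [108.  10. -15.] pitch 0.008 yaw -0.03
```

View pics/l1.png

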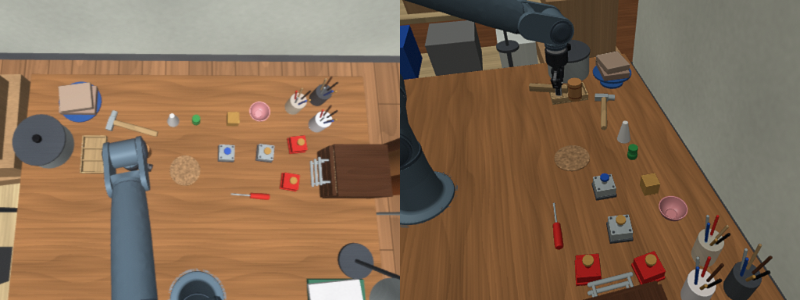

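The mallet came up level in the grip. Its head centre is at about tool (−56, −1), and the striking face is about 16 mm below the TCP. Next I carry it over the brass cap.

Call:
{"name": "play_rows", "arguments": {"steps": [[1,-0.22,-0.5,0,0,0,0],[1,-0.44,-1,0,0,0,0],[1,-0.44,-1,0,0,0,0],[1,-0.44,-1,0,0,0,0],[1,-0.44,-1,0,0,0,0]]}}

```text
time: 5.2
ee_pos: [520.6, 22.6, 175.3]
tcp_rot: [0.179, 0.984, -0.0, 0.0]
contact_force: [1.0, -0.5, -2.2]
finger_gap: 0.214
gripper_force: 107.0
```

Call:
{"name": "play_rows", "arguments": {"steps": [[1,-0.44,-1,0,0,0,0],[1,-0.44,-1,0,0,0,0],[1,-0.44,-1,0,0,0,0],[1,-0.44,-1,0,0,0,0],[1,-0.44,-1,0,0,0,0]]}}

```text
time: 5.7
ee_pos: [532.5, -195.9, 175.2]
tcp_rot: [0.179, 0.984, -0.0, 0.0]
contact_force: [1.5, -0.2, -2.4]
finger_gap: 0.215
gripper_force: 107.0
```

Call:
{"name": "play_rows", "arguments": {"steps": [[1,-0.44,-1,0,0,0,0],[1,-0.31,-0.72,0,0,0,0],[1,0,0,0,0,0,0],[1,0,0,0,0,0,0],[1,0,0,0,0,0,0]]}}

```text
time: 6.2
ee_pos: [536.5, -268.0, 174.9]
tcp_rot: [0.178, 0.984, 0.0, -0.0]
contact_force: [-0.5, 0.9, -2.5]
finger_gap: 0.215
gripper_force: 107.1
```

Call:
{"name": "play_rows", "arguments": {"steps": [[1,0,0,0.4,0,0,0],[1,0,0,0.4,0,0,0],[1,0,0,0,0,0,0],[1,0,0,0,0,0,0],[1,0,0,0,0,0,0]]}}

```text
time: 6.7
ee_pos: [536.9, -269.0, 143.6]
tcp_rot: [0.179, 0.984, -0.0, 0.0]
contact_force: [0.1, -0.9, -2.2]
finger_gap: 0.211
gripper_force: 107.2
```

```bash
python3 look.py 2
```

```text
[ 536.90432579 -268.97451015  143.56075046] [ 0.06600538 -0.86935369 -2.15295598] [0.09720849 0.08866463 0.03808208]
side headtop 419 [-56.   -2.8 -53.1] [-80. -25. -57.] [-31.  25. -45.] pitch 0.005 yaw -0.004
side handle 380 [ 73.9  -6.9 -27.4] [ 40. -15. -35.] [108.   7. -15.] pitch 0.0 yaw -0.029
```

View pics/l2.png

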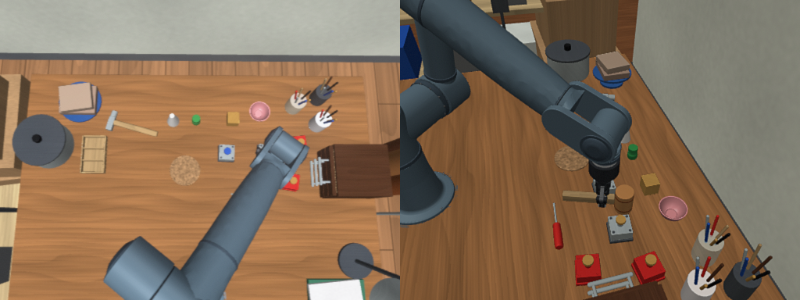

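Both views show the mallet level, with the head at (588.8, −290) over the brass cap. The face is about 127 mm up, roughly 72 mm above the home height. I strike at 0.16 m/s, then lift.

Call:
{"name": "play_rows", "arguments": {"steps": [[1,0.05,0,0.2,0,0,0],[1,0,0,0.4,0,0,0],[1,0,0,0.4,0,0,0],[1,0,0,0.4,0,0,0],[1,0,0,0.4,0,0,0]], "force": 120}}

```text
time: 7.3
ee_pos: [534.1, -267.8, 69.8]
tcp_rot: [0.179, 0.984, 0.001, -0.001]
contact_force: [-18.8, 10.0, 36.2]
finger_gap: 0.218
gripper_force: 122.8
```

Call:
{"name": "play_rows", "arguments": {"steps": [[1,0,0,-0.5,0,0,0],[1,0,0,-0.8,0,0,0],[1,0,0,-0.5,0,0,0],[1,0,0,0,0,0,0],[1,0,0,0,0,0,0]]}}

```text
time: 7.8
ee_pos: [534.4, -268.1, 141.9]
tcp_rot: [0.179, 0.984, 0.0, -0.0]
contact_force: [-0.4, 0.6, -2.9]
finger_gap: 0.215
gripper_force: 117.9
```

```bash
cat >> look.py <<'E'
c=cloud(s)
for nm,y in(("brass",-289.5),("blue",-125.5)):
    m=((c>[565,y-22,30])&(c<[608,y+22,95])).all(-1);col=cv2.cvtColor(s["image"],cv2.COLOR_RGB2HSV)[m];p=c[m]
    q=p[(col[:,1]>110)];print(nm,len(q),"cap z pct",np.percentile(q[:,2],[10,50,90]).round(1) if len(q) else None)
E
python3 look.py 3
python3 -c "
import cv2,numpy as np
i=np.load('side3.npz')['image'][150:330,190:350];cv2.imwrite('pics/c3.png',cv2.resize(i,None,fx=3,fy=3,interpolation=2)[...,::-1])"
```

```text
[ 534.39492691 -268.07380024  141.92838537] [-0.40100862  0.56764878 -2.91054888] [0.03698392 0.12301121 0.00156034]
side headtop 422 [-54.4  -4.  -53.3] [-79. -26. -58.] [-30.  23. -45.] pitch 0.021 yaw -0.013
side handle 358 [ 74.4  -4.7 -25.7] [ 40. -13. -32.] [110.   9. -15.] pitch 0.018 yaw 0.002
brass 120 cap z pct [50.5 53.9 56. ]
blue 0 cap z pct None
```

View pics/c3.png

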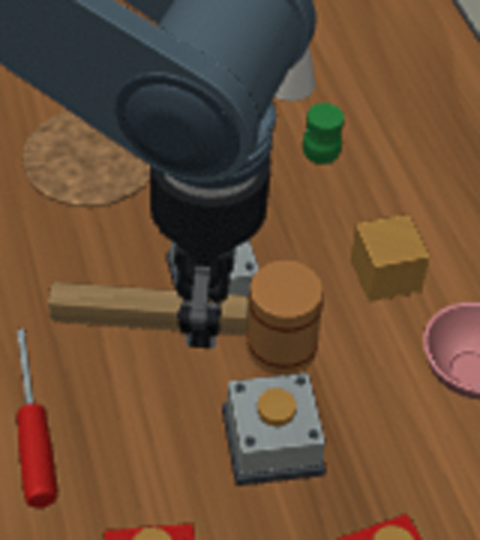

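The brass cap sits on its block: its measured top is about 55 mm, and the blow bottomed out at 36 N. Next I carry the mallet to the cork, whose centre measured (513, 51).

Call:
{"name": "play_rows", "arguments": {"steps": [[1,0,0,-0.5,0,0,0],[1,0.295,0.458,0,0,0,0],[1,0.59,0.915,0,0,0,0],[1,0.59,0.915,0,0,0,0],[1,0.59,0.915,0,0,0,0]]}}

```text
time: 8.4
ee_pos: [501.0, -117.5, 161.3]
tcp_rot: [0.179, 0.984, 0.001, -0.002]
contact_force: [1.9, 0.7, -2.0]
finger_gap: 0.217
gripper_force: 117.9
```

Call:
{"name": "play_rows", "arguments": {"steps": [[1,0.59,0.915,0,0,0,0],[1,0.59,0.915,0,0,0,0],[1,0.59,0.915,0,0,0,0],[1,0.59,0.915,0,0,0,0],[1,0.29,0.457,0,0,0,0]]}}

```text
time: 8.9
ee_pos: [459.0, 74.9, 161.4]
tcp_rot: [0.178, 0.984, 0.0, -0.002]
contact_force: [0.6, -0.6, -3.6]
finger_gap: 0.214
gripper_force: 117.9
```

Call:
{"name": "play_rows", "arguments": {"steps": [[1,0,0,0.5,0,0,0],[1,0,0,0.8,0,0,0],[1,0,0,0.5,0,0,0],[1,0,0,0,0,0,0],[1,0,0,0,0,0,0]]}}

```text
time: 9.4
ee_pos: [460.6, 72.2, 90.6]
tcp_rot: [0.179, 0.984, -0.0, -0.001]
contact_force: [0.9, -0.4, -1.5]
finger_gap: 0.214
gripper_force: 117.8
```

```bash
python3 look.py 4
```

```text
[460.63246163  72.20957327  90.58215421] [ 0.93993954 -0.39486418 -1.45374843] [0.01343941 0.09881488 0.01778391]
top headtop 22 [-73.3   1.3 -56.3] [-79. -22. -62.] [-59.  16. -50.] pitch 0.079 yaw 0.225
side headtop 237 [-56.6  -5.8 -54.9] [-81. -29. -61.] [-32.  23. -45.] pitch -0.001 yaw 0.014
side handle 213 [ 73.4  -6.1 -26.3] [ 40. -14. -34.] [109.  10. -15.] pitch 0.019 yaw 0.013
brass 122 cap z pct [50.5 54.1 55.8]
blue 102 cap z pct [67.5 72.4 74.7]
```

Call:
{"name": "play_rows", "arguments": {"steps": [[1,0,0,0.5,0,0,0],[1,0,0,0.6,0,0,0],[1,0,0,0.3,0,0,0],[1,0,0,0.1,0,0,0],[1,0,0,0,0,0,0]]}}

```text
time: 10.0
ee_pos: [461.6, 72.1, 31.6]
tcp_rot: [0.179, 0.984, 0.0, 0.0]
contact_force: [-0.8, 0.9, -1.9]
finger_gap: 0.214
gripper_force: 117.9
```

Call:
{"name": "play_rows", "arguments": {"steps": [[1,0,0,0.05,0,0,0],[1,0,0,0.05,0,0,0],[1,0,0,0.05,0,0,0],[1,0,0,0,0,0,0],[1,0,0,0,0,0,0]]}}

```text
time: 10.5
ee_pos: [461.3, 72.2, 25.4]
tcp_rot: [0.179, 0.984, 0.0, 0.0]
contact_force: [-1.2, 0.0, -2.4]
finger_gap: 0.214
gripper_force: 117.9
```

Call:
{"name": "play_rows", "arguments": {"steps": [[1,0,0,0.04,0,0,0],[1,0,0,0.03,0,0,0],[1,0,0,0.02,0,0,0],[1,0,0,0,0,0,0],[1,0,0,0,0,0,0]]}}

```text
time: 11.0
ee_pos: [461.2, 72.1, 21.7]
tcp_rot: [0.179, 0.984, -0.0, -0.0]
contact_force: [0.1, -0.6, -2.3]
finger_gap: 0.218
gripper_force: 117.9
```

Call:
{"name": "play_rows", "arguments": {"steps": [[1,0,0,0.02,0,0,0],[1,0,0,0.015,0,0,0],[1,0,0,0.01,0,0,0],[1,0,0,0,0,0,0],[1,0,0,0,0,0,0]]}}

```text
time: 11.5
ee_pos: [461.2, 72.2, 19.9]
tcp_rot: [0.179, 0.984, 0.0, -0.0]
contact_force: [0.4, -0.2, -2.1]
finger_gap: 0.214
gripper_force: 117.9
```

Call:
{"name": "play_rows", "arguments": {"steps": [[1,0,0,0.02,0,0,0],[1,0,0,0.015,0,0,0],[1,0,0,0,0,0,0],[1,0,0,0,0,0,0],[1,0,0,0,0,0,0]]}}

```text
time: 12.0
ee_pos: [461.3, 72.2, 19.5]
tcp_rot: [0.179, 0.984, -0.0, -0.0]
contact_force: [-6.9, 0.1, 10.8]
finger_gap: 0.218
gripper_force: 120.0
```

Call:
{"name": "play_rows", "arguments": {"steps": [[0.6,0,0,0,0,0,0],[0.4,0,0,0,0,0,0],[0.2,0,0,0,0,0,0],[0,0,0,0,0,0,0],[0,0,0,0,0,0,0]], "force": 20}}

```text
time: 12.5
ee_pos: [461.3, 72.1, 18.5]
tcp_rot: [0.179, 0.984, -0.0, 0.0]
contact_force: [-0.1, -0.1, -0.3]
finger_gap: 0.994
gripper_force: 0.0
```

Call:
{"name": "play_rows", "arguments": {"steps": [[0,0,0,0,0,0,0],[0,0,0,0,0,0,0],[0,0,0,0,0,0,0],[0,0,0,-0.3,0,0,0],[0,0,0,-0.6,0,0,0]]}}

```text
time: 13.0
ee_pos: [459.6, 72.3, 53.9]
tcp_rot: [0.179, 0.984, -0.0, -0.002]
contact_force: [-0.2, -0.6, -0.8]
finger_gap: 0.996
gripper_force: 0.0
```

Call:
{"name": "play_rows", "arguments": {"steps": [[0,0,0,-1,0,0,0],[0,0,0,-1,0,0,0],[0,0,0,-1,0,0,0],[0,0,0,-1,0,0,0],[0,0,0,-1,0,0,0]]}}

```text
time: 13.5
ee_pos: [460.8, 72.2, 257.2]
tcp_rot: [0.179, 0.984, 0.0, 0.001]
contact_force: [1.1, 0.5, -0.5]
finger_gap: 1.004
gripper_force: 0.0
```

Call:
{"name": "play_rows", "arguments": {"steps": [[0,0.6,0.9,0,0,0,0],[0,0.6,0.9,0,0,0,0],[0,0.6,0.9,0,0,0,0],[0,0.6,0.9,0,0,0,0],[0,0.6,0.9,0,0,0,0]]}}

```text
time: 14.0
ee_pos: [411.5, 284.5, 255.7]
tcp_rot: [0.179, 0.984, 0.0, 0.001]
contact_force: [0.4, -0.6, -0.3]
finger_gap: 1.0
gripper_force: 0.0
```

Call:
{"name": "play_rows", "arguments": {"steps": [[0,0.4,0.9,0,0,0,0],[0,0.4,0.9,0,0,0,0],[0,0,0,0,0,0,0],[0,0,0,0,0,0,0],[0,0,0,0,0,0,0]]}}

```text
time: 14.5
ee_pos: [407.6, 360.9, 254.9]
tcp_rot: [0.179, 0.984, -0.0, 0.0]
contact_force: [0.7, -0.5, -0.3]
finger_gap: 1.002
gripper_force: 0.0
```

```bash
python3 look.py 5; python3 - <<'E'
from h import *
for n in("top","side"):
    s=dict(np.load(n+"5.npz"));c=cloud(s)
    for nm,lo,hi in(("head",[470,10,60],[560,95,85]),("handle",[340,40,35],[484,140,66]),("brass",[565,-312,50],[608,-268,90]),("blue",[565,-148,60],[608,-104,90])):
        m=((c>lo)&(c<hi)).all(-1);v,u=np.where(m);z=np.median(c[m][:,2]) if m.any() else 0
        if m.sum()>5:
            g=np.array([plane(s,a,b,z)[:2] for a,b in zip(u,v)]);print(n,nm,len(g),"z",z.round(1),g.mean(0).round(1))
a=np.load('top5.npz')['image'][130:290,150:400];b=np.load('side5.npz')['image'][100:340,140:360]
i=np.hstack([cv2.resize(a,(420,269)),cv2.resize(b,(247,269))]);cv2.imwrite('pics/c5.png',i[...,::-1])
E
```

```text
[407.63479363 360.8550812  254.8591082 ] [ 0.74309108 -0.45196195 -0.25000128] [ 0.00512116 -0.05450274 -0.01836516]
brass 119 cap z pct [50.4 53.9 55.8]
blue 103 cap z pct [67.7 72.2 74.5]
top head 200 z 74.4 [512.4  48.6]
top handle 282 z 51.3 [421.4  82.2]
top brass 57 z 55.2 [ 585.7 -291. ]
top blue 65 z 73.7 [ 584.2 -125.1]
side head 242 z 73.5 [512.8  44.5]
side handle 408 z 49.7 [421.1  78.7]
side brass 118 z 54.0 [ 587.5 -288.3]
side blue 109 z 72.2 [ 585.  -126.1]
```

View pics/c5.png

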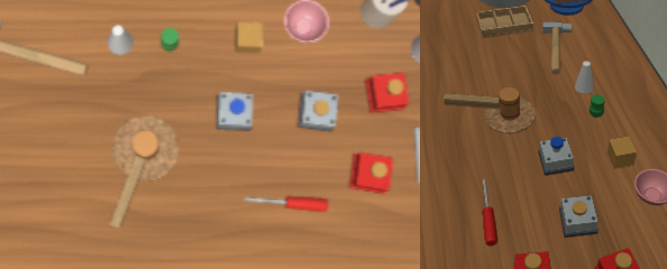

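The mallet stands upright on the cork, with its head at about (512, 49), 2–3 mm from the centre, and its top at 74 mm. The brass cap is home at 55 mm, the blue one is still up, and the bystanders have not moved.

```bash
python3 -c "
from bench import job_done;print(job_done())"
```

```text
the job is handed in; nothing more can be done
None
```

The job is handed in: one brisk blow drove the brass punch home, the blue punch is still up, and the mallet stands on its head about 2–3 mm from the cork mat's centre, released, at about 15 s of the 48 s allowed.

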